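# Level the boring jig and hold the level down

## Robot

A 6-joint arm with a two-finger parallel gripper is mounted at the origin on the work surface. World frame = base frame: x ahead of the robot, y to its left, z up, the work surface at z = 0. Lengths are in m, angles in degrees, forces in N, time in s.
With the tool pointing down it reaches from about 0.325 to 1 m from the base axis. Payload 5.1 kg.
Tool frame: the origin (TCP) lies between the finger pads; the fingertips stand 25 mm ahead of it and the grasp point (between the pads) lies 6 mm ahead of it; y points along the fingers, x is the direction in which the jaws open and shut, and the axes are right-handed (so a half turn about y gives the same grasp; the last joint's range is limited). The gripper opens to 85 mm and grips with 20 to 120 N. Pads are 22 mm wide; open, the fingers measure 114 mm over their backs; the gripper's body (76 mm by 85 mm) begins 54 mm behind the grasp point. The pads swing forward as they close: fully open they stand 13 mm farther back than shut.
Start: joints at [-78.644, 7.093, 94.555, -0, 78.352, -4.733], TCP at [0.18, -0.625, 0.256] pointing down, gripper open.
Joint ranges: [-149.61, 149.61], [-58.7, 133.49], [1.44, 155.28], [-77.14, 257.14], [18.33, 153.61], [-166.67, 166.67]. Speed limits (degrees/s): [147.25, 147.25, 180, 180, 180, 180].

## Interface

Orientations are given as [roll, pitch, yaw] about the fixed x, y, z axes, in that order (R = Rz(yaw) Ry(pitch) Rx(roll)).
In Python, from rig import robot gives the robot as it stands.
- The arm moves only by the tool move_arm, never from a script. Its argument "steps" is text: rows parted by semicolons, each of 4 numbers parted by spaces: the shift along the tool's x, y, z in cm, then the turn about the tool's y in rad. In form: x y z roll; .... A call has 1 to 12 rows; each row shifts and turns the pose as measured when the row begins, along the tool's axes as they then stand; what a row does not reach is not made up. A row lasts 1/10 s, in which the tool goes at most 50 mm and 8.59 degrees, less where a joint would pass 70% of its speed; a pose out of reach is approached as far as the arm can. A call with a gripper value outside its range is refused whole. "hand" is the finger opening in cm, from 0 to 8.54, set as the call begins (left out, the last holds). The fingers move at their own pace and stop on an object; "newtons" is the grip in N (left out, the last holds). Time passes only in rows, so rows that do not move let the fingers close. It gives the time, the measured TCP pose, the force and the opening at its end, in the units of the state.
- robot.get_obs(): the state, without advancing time (a new reading comes with each control period).
- robot.grab_frame(name): name is "scene" or "side" or "wrist"; returns a dict with "image" (480x640x3 uint8, red, green, blue), "mtx" (3x3 intrinsics, pixels), "rvec" (rotation vector, rad) and "tvec" (3), from world to camera coordinates, as OpenCV has them; the wrist camera has in their place "tool_from_camera" (4x4, takes a point from camera to tool coordinates, whose origin is the TCP and whose axes are the tool frame's). Camera axes: x right, y down, z forward; pixel columns grow to the right and rows downward; lengths in m; the calibration is good to about 2 mm. The wrist camera is an equidistant fisheye: a pixel r from the principal point sees the ray r / f radians off the axis. A picture is of the moment at which its call begins: read the wrist's pose just before it. There is no depth.
- robot.hand_in(): hands the job in, once; it reports no verdict.
The state is a dict: "t": time; "joints": joint angles; "dq": joint speeds; "joint_torque": joint torques, N m; "ee_pos": TCP position; "tcp_rot": TCP orientation; "force": force on the tool from outside, world axes, zero at the start; "ft_torque": the same for the moment, N m; "finger_gap": opening from 0.0 (shut) to 1.0 (fully open).
Only numpy, scipy, OpenCV 4.12 (cv2) and the standard library are available. Lean on these libraries where they do the work, as an engineer would, in place of code of your own. Each camera call takes 0.05 s, during which the arm holds its last target. There are 200 camera calls.

## Task

The boring jig's tilting board is out of level: pick up the spirit level, set it gently, upright and lengthwise on the middle of the board (along the line from the board to the round knob) and let go of it, then turn the round knurled knob of the jig's levelling foot until the bubble sits centred between its two marks. Then press down on the top of the spirit level with about 10 N, so that the board is checked under load, and finish while still pressing it, the bubble staying centred. Do not disturb the other things on the bench.

Things in the scene. Friction and masses are not known exactly. Their poses are not given: they have to be found in the camera images.
- jig: Boring jig fixed to the bench: dark steel base 140 x 370 x 20 mm with a tilting wooden board and, beyond the board's end, a round knob on an upright screw. Origin on the bench under the board's centre; y points from board to knob (knob axis at y = +175 mm, x = 0); z up. Base spans y = -160 to +210 mm. Steel cheeks at x = +-72 mm, 50 mm long, rise to 70 mm, below the board's top.
- board: Wooden board 130 x 220 x 18 mm (x, y, z), rocking on a trunnion across its middle. Origin on the trunnion axis (its x axis), 62 mm above the bench; its flat top is 10 mm above the origin. Its y axis points to the knob. At the start the knob's end is too low by 0.035 to 0.075 rad (varies); z is vertical when level. Only the foot moves it: it stays put under pressing forces.
- foot_grip (a point): Centre of the round knurled steel knob of the levelling foot, 44 mm diameter and 26 mm tall, axis vertical; this point is on the axis 14 mm above the knob's underside, 86 mm above the bench. It can be gripped from above at any yaw.
- foot (a joint): Angle of the knob (rad), 0 at the start, growing counter-clockwise seen from above, limits -0.6 and 3.0. Counter-clockwise raises the knob's end of the board, by 0.05 rad of tilt per rad of knob, so 0.7 to 1.5 rad levels it. Turning takes about 0.2 N m and it stays where it is left.
- level: Block spirit level: aluminium, black ends, 150 x 50 x 36 mm (x, y, z), about 0.4 kg, upright on the bench left of the jig. Origin at the centre of its underside, x along its length, z up. In its top a green vial slot 50 x 10 mm along x, at y = +6 mm, two black marks across it at x = +-7.5 mm. It may lie either way round on the board and be pressed anywhere on its top.
- level_top (a point): Centre of the spirit level's top face, 36 mm above its underside.
- bubble (a joint): Reading of the bubble (white, 10 mm long, in the level's slot): 0 when centred between the marks; the bubble is then at x = 0 and shifts about 20 mm per unit along the level's x. Stops at +-0.55 (12 mm). It floats to the higher end: about 10 units per rad of tilt of the level along its length, positive when its +x end is higher; it settles in about 1.5 s.
- hexbox1: Hexagonal dark wood sound box standing on end, 88 mm across flats, 130 mm tall; bystander beyond the jig. Origin at the underside's centre.
- hexbox2: Like hexbox1, bystander to the right of the jig. Origin at the underside's centre.
- hexbox3: Like hexbox1, left of the jig's knob end and farther out. Origin at the underside's centre.
- tuner: Turned wooden tuning peg standing on its thick end, 38 mm wide, 110 mm tall; bystander near the robot. Origin at the underside's centre.
- chisel: Chisel-like hand tool with wooden handle, about 200 mm long, lying; bystander in front of the jig.
- mallet: Hammer lying on the far left; bystander.
- gluejar: Glue jar, 64 mm wide, 85 mm tall; bystander at the right. Origin at the underside's centre.
- neck: Straight wooden stick 20 x 300 x 26 mm lying beyond the jig; bystander. Origin at the underside's centre.
Things that resemble listed ones, but are neither listed nor needed, are in the scene too. Of the things shaped like the level, the aluminium one is meant.

How it is judged (in metres and radians):
On the way, in this order (a step that is already met when the one before it is completed fails the run):
1. the spirit level lies upright and lengthwise on the middle of the board, let go (x of level in the frame of board between -0.04 and 0.04 m and y of level in the frame of board between -0.03 and 0.03 m and z of level in the frame of board between -0.016 and 0.016 m and angle between the x axis of level and the y axis of board, either way round below 0.2 rad and angle between the z axis of level and the z axis of board, either way round below 0.03 rad and contact force between level and board above 1 N and contact force between the fingers and level below 0.1 N and linear speed of level below 0.02 m/s), for 0.2 s.
2. the levelling foot has been turned so that the bubble is centred, the level resting untouched on the board (x of level in the frame of board between -0.04 and 0.04 m and y of level in the frame of board between -0.03 and 0.03 m and z of level in the frame of board between -0.016 and 0.016 m and angle between the x axis of level and the y axis of board, either way round below 0.2 rad and angle between the z axis of level and the z axis of board, either way round below 0.03 rad and value of joint bubble between -0.12 and 0.12 rad and angle between board's own z axis and vertical below 0.016 rad and value of joint foot above 0.4 rad and contact force between the fingers and level below 0.1 N), for 0.4 s.
At the end, for the whole second after the job is handed in: Finishing while pressing: fingers push the level down (over 3 N; 8 to 40 N between level and board, weight included), knob let go, level flat within 40 mm across and 30 mm along of the board's middle and 0.2 rad of lengthwise, bubble within 0.12 (2.4 mm), board within 0.016 rad of level, all still (x of level in the frame of board between -0.04 and 0.04 m and y of level in the frame of board between -0.03 and 0.03 m and z of level in the frame of board between -0.016 and 0.016 m and angle between the x axis of level and the y axis of board, either way round below 0.2 rad and angle between the z axis of level and the z axis of board, either way round below 0.03 rad and value of joint bubble between -0.12 and 0.12 rad and angle between board's own z axis and vertical below 0.016 rad and contact force between the fingers and level above 3 N and contact force between level and board between 8 and 40 N and contact force between the fingers and foot below 0.1 N and linear speed of level below 0.02 m/s and angle between level's own z axis and vertical below 0.05 rad); the arm keeps its last pose, push and grip.
It fails at once if a bystander was moved by more than 25 mm (distance of any of hexbox1, hexbox2, hexbox3, tuner, chisel, mallet, gluejar, neck from where it was at the start of the episode above 0.025 m).
It fails at once if the spirit level was slammed or crushed on the board (over 60 N) (contact force between level and board above 60 N).
It also fails if it takes over 72 s, if anything falls off the work surface, if the arm or the gripper's body presses on something with over 40 N, if the wrist force passes 120 N, or if a joint passes its speed limit or range.

## Working session

There is one attempt and no reset: what is moved stays moved. The work goes in short steps, Python scripts to look and compute and a tool call to move; the robot and the scene stay as the last step left them, time stands still between calls to the robot, and variables do not carry over. Pictures are saved under pics/ and viewed, about 8 in all and at most 12, crops included, and the job is handed in when it is done.

Besides the shell and the picture viewer there is one more tool, called after "Emit:" in YAML: its name, and indented under it one key for each argument. move_arm: Moves the arm, as the interface text tells. Its arguments: {"type":"object","properties":{"steps":{"type":"string"},"hand":{"type":"number"},"newtons":{"type":"number"}},"required":["steps"]}

```bash
mkdir -p pics; ls; python3 - <<'E'
from rig import robot
import cv2,pickle
o=robot.get_obs();print(o)
fs={}
for n in("scene","side","wrist"):
    f=robot.grab_frame(n);fs[n]=f
    cv2.imwrite(f"pics/{n}0.png",f["image"][:,:,::-1])
    print(n,{k:v for k,v in f.items() if k!="image"})
pickle.dump(fs,open("f0.pkl","wb"))
E
```

```text
pics
{'t': 0.0, 'joints': array([-7.86442446e+01,  7.13279308e+00,  9.46329149e+01,  5.26656850e-04,
        7.83533533e+01, -4.73174119e+00]), 'dq': array([-0.05638411, -0.06045037, -0.02629378, -0.05086666, -0.11267535,
        0.04595003]), 'joint_torque': array([ 1.20078272e-03, -4.23615718e+01, -3.65444505e+01,  1.07186274e-04,
        7.14867027e-03,  8.80852383e-06]), 'ee_pos': array([ 0.17999199, -0.62400172,  0.25507296]), 'tcp_rot': array([-89.98966472,   0.11861288, -73.91259953]), 'force': array([ 0.83368688,  0.27618336, -0.19666819]), 'ft_torque': array([ 0.01425231, -0.00103895,  0.04840176]), 'finger_gap': 1.0004751690135696}
scene {'mtx': array([[569.38760504,   0.        , 322.97351426],
       [  0.        , 569.38760504, 250.49118603],
       [  0.        ,   0.        ,   1.        ]]), 'rvec': array([ 0.68369898,  2.58219422, -1.20595416]), 'tvec': array([ 0.44784966, -0.13968758,  1.65399668])}
side {'mtx': array([[500.17399022,   0.        , 312.49073118],
       [  0.        , 500.17399022, 235.73180327],
       [  0.        ,   0.        ,   1.        ]]), 'rvec': array([ 0.5906916, -2.5586671,  1.3132357]), 'tvec': array([0.50721756, 0.19185928, 1.06707416])}
wrist {'mtx': array([[371.64829954,   0.        , 319.59715521],
       [  0.        , 371.64829954, 239.02556578],
       [  0.        ,   0.        ,   1.        ]]), 'tool_from_camera': array([[ 9.99999564e-01, -7.61239442e-04, -5.41541633e-04,
         3.21361492e-04],
       [ 2.61559810e-04, -3.28353982e-01,  9.44554707e-01,
        -1.17854080e-01],
       [-8.96849649e-04, -9.44554436e-01, -3.28353639e-01,
         8.38984007e-02],
       [ 0.00000000e+00,  0.00000000e+00,  0.00000000e+00,
         1.00000000e+00]])}
```

View pics/scene0.png

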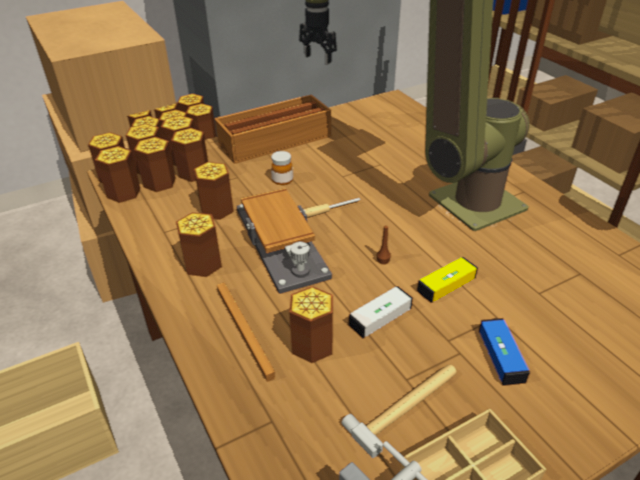

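View pics/side0.png

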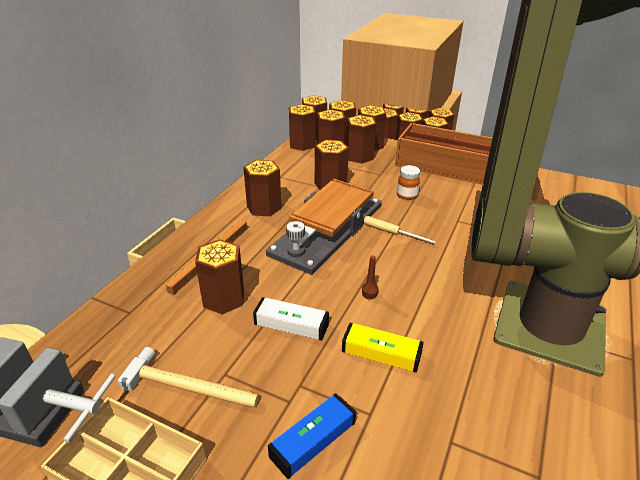

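```bash
python3 - <<'E'
import cv2,pickle
fs=pickle.load(open("f0.pkl","rb"))
def c(n,x0,y0,x1,y1,s,o):
    i=cv2.resize(fs[n]["image"][y0:y1,x0:x1,::-1],None,fx=s,fy=s,interpolation=cv2.INTER_CUBIC)
    for x in range((x0//20+1)*20,x1,20): cv2.putText(i,str(x),(int((x-x0)*s),8),0,.32,(255,255,0));cv2.line(i,(int((x-x0)*s),10),(int((x-x0)*s),16),(255,255,0))
    for y in range((y0//20+1)*20,y1,20): cv2.putText(i,str(y),(0,int((y-y0)*s)+4),0,.32,(255,255,0));cv2.line(i,(24,int((y-y0)*s)),(30,int((y-y0)*s)),(255,255,0))
    cv2.imwrite(o,i)
c("scene",230,185,420,335,4,"pics/c1.png")
c("side",245,172,390,342,3.5,"pics/c2.png")
E
```

```text
(no output)
```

View pics/c1.png

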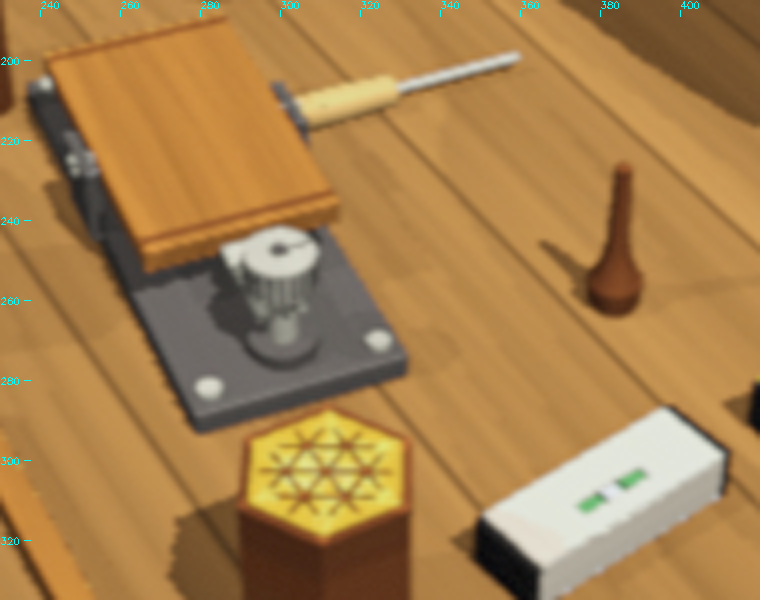

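View pics/c2.png

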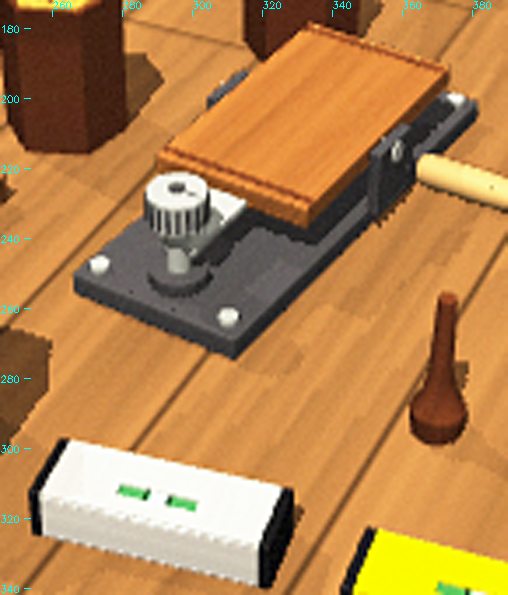

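```bash
cat > tri.py <<'E'
import cv2,pickle,numpy as np
fs=pickle.load(open("f0.pkl","rb"))
def P(n):
    f=fs[n];R=cv2.Rodrigues(f["rvec"])[0];return f["mtx"]@np.c_[R,f["tvec"]]
def cam(n):
    f=fs[n];return -cv2.Rodrigues(f["rvec"])[0].T@f["tvec"]
def tri(a,b):
    a=np.array([230+a[0]/4,185+a[1]/4]);b=np.array([245+b[0]/3.5,172+b[1]/3.5])
    X=cv2.triangulatePoints(P("scene"),P("side"),a,b)[:,0];X=X[:3]/X[3]
    r=[]
    for n,p in(("scene",a),("side",b)):
        q=P(n)@np.r_[X,1];r+=list(q[:2]/q[2]-p)
    return X,np.round(r,1)
E
python3 - <<'E'
from tri import *
print(cam("scene"),cam("side"))
pts=dict(L1=((484,516),(65,438)),L2=((539,568),(38,488)),L3=((727,454),(268,533)),L4=((668,406),(293,490)),vial=((612,491),(158,497)),
knob=((280,249),(176,187)),Bfl=((47,60),(313,25)),Bfr=((225,18),(448,70)),Bnr=((337,203),(305,213)),Bnl=((143,245),(162,157)),basenl=((195,420),(75,275)),basenr=((407,358),(235,345)))
for k,v in pts.items(): print(k,*[np.round(x,4) for x in tri(*v)])
E
```

```text
[1.05344391 0.96250843 0.9589684 ] [0.12512523 0.90106411 0.77791647]
L1 [0.5716 0.2271 0.0385] [-0.1 -0.2 -0.1  0.2]
L2 [0.5646 0.272  0.0365] [-0.2 -0.6 -0.4  0.8]
L3 [0.4239 0.2504 0.0383] [-0.5 -1.5 -1.   2.1]
L4 [0.4284 0.201  0.033 ] [-0.  -0.1 -0.1  0.1]
vial [0.4974 0.2441 0.0354] [-0.  -0.1 -0.1  0.1]
knob [0.5946 0.032  0.0999] [-0.  -0.1 -0.   0.1]
Bfl [ 0.6217 -0.2594  0.0706] [-0.1 -0.7 -0.3  0.8]
Bfr [ 0.4961 -0.2392  0.073 ] [-0.  -0.2 -0.1  0.3]
Bnr [ 0.5234 -0.028   0.0635] [ 0.1  0.4  0.2 -0.5]
Bnl [ 0.6481 -0.0488  0.0641] [ 0.2  0.9  0.4 -1. ]
basenl [0.6669 0.0545 0.0143] [-0.1 -0.3 -0.2  0.4]
basenr [0.5301 0.0715 0.0137] [ 0.1  0.2  0.1 -0.3]
```

Emit:
move_arm:
  steps: "0 0 0 0.115; -4 0 2.28 0; -4 0 2.28 0; -4 0 2.28 0; -4 0 2.28 0; -4 0 2.28 0; -4 0 2.28 0; -4 0 2.28 0; -4 0 2.28 0; -4 0 2.28 0; -4 0 2.28 0; -4 0 2.28 0"
  hand: 8.54
  newtons: 30

```text
t: 1.35
ee_pos: [0.3599, -0.1355, 0.2514]
tcp_rot: [-89.9, 0.5, -81.5]
force: [1.3, -0.1, 0.3]
finger_gap: 1.001
```

```bash
cat > d.py <<'E'
import sys,numpy as np
from rig import robot
def delta(x,y,z,yaw):
    o=robot.get_obs();p=o["ee_pos"];psi=np.radians(o["tcp_rot"][2]);d=np.array([x,y,z])-p
    c,s=np.cos(psi),np.sin(psi)
    print("pos",p.round(4),"rot",o["tcp_rot"].round(2),"F",o["force"].round(1),"gap",o["finger_gap"],"t",o["t"])
    print("tool d cm",np.round(100*np.array([c*d[0]+s*d[1],-d[2],-s*d[0]+c*d[1]]),2),"roll",round(-np.radians((yaw-o["tcp_rot"][2]+180)%360-180),3))
if __name__=="__main__": delta(*map(float,sys.argv[1:]))
E
python3 d.py .497 .2376 .2 -80.5
```

```text
pos [ 0.3599 -0.1355  0.2514] rot [-89.95   0.47 -81.53] F [ 1.3 -0.1  0.3] gap 1.0010169143480971 t 1.35
tool d cm [-34.88   5.14  19.06] roll -0.018
```

Emit:
move_arm:
  steps: "-3.9 0.3 2.1 -0.018; -3.9 0.3 2.1 0; -3.9 0.3 2.1 0; -3.9 0.3 2.1 0; -3.9 0.3 2.1 0; -3.9 0.3 2.1 0; -3.9 0.3 2.1 0; -3.9 1 2.1 0; -3.6 1 2.2 0; 0 1 0 0; 0 0 0 0"

```text
t: 2.45
ee_pos: [0.491, 0.262, 0.2004]
tcp_rot: [-89.7, 0.3, -79.9]
force: [-0.8, -1.2, -0.1]
finger_gap: 1.0
```

```bash
python3 d.py .497 .2376 .09 -80.5; python3 - <<'E'
from rig import robot
import cv2,pickle
o=robot.get_obs();f=robot.grab_frame("wrist");pickle.dump((o,f),open("w1.pkl","wb"))
cv2.imwrite("pics/w1.png",f["image"][:,:,::-1])
E
```

```text
pos [0.491  0.262  0.2004] rot [-89.73   0.29 -79.88] F [-0.8 -1.2 -0.1] gap 0.9999908733651002 t 2.45
tool d cm [ 2.51 11.04  0.16] roll 0.011
```

View pics/w1.png

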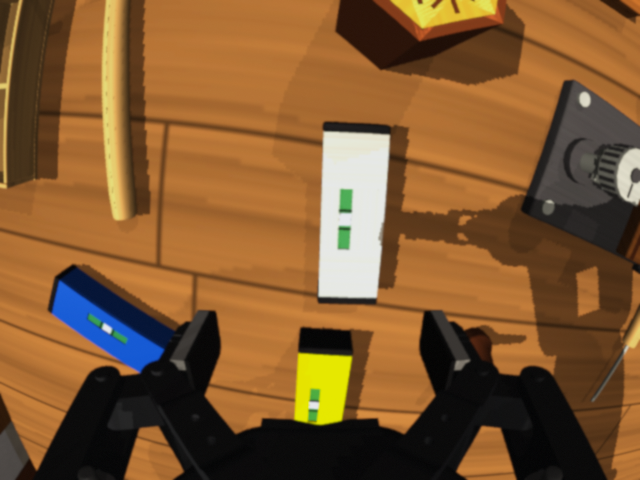

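```bash
cat > wr.py <<'E'
import numpy as np
from scipy.spatial.transform import Rotation as Ro
def ray(o,f,u,v,z):
    K=f["mtx"];a=np.array([u-K[0,2],v-K[1,2]])/K[0,0];t=np.hypot(*a)
    d=np.r_[np.sin(t)*a/t,np.cos(t)];T=f["tool_from_camera"]
    R=Ro.from_euler("xyz",o["tcp_rot"],degrees=True).as_matrix()
    c=o["ee_pos"]+R@T[:3,3];d=R@T[:3,:3]@d
    return c+d*(z-c[2])/d[2]
E
python3 - <<'E'
import pickle;from wr import *
o,f=pickle.load(open("w1.pkl","rb"))
q=np.array([ray(o,f,*p,.036) for p in((323,130),(391,131),(377,300),(319,300))])
print(q.round(4),q.mean(0));e=(q[0]+q[1]-q[2]-q[3])/2;print(np.linalg.norm(e),np.degrees(np.arctan2(e[1],e[0])))
print(ray(o,f,635,174,.098))
E
```

```text
[[0.5633 0.2729 0.036 ]
 [0.5725 0.2221 0.036 ]
 [0.4315 0.2015 0.036 ]
 [0.423  0.2511 0.036 ]] [0.49757432 0.23689127 0.036     ]
0.14222509662133997 8.555333600764603
[0.59530498 0.02978138 0.098     ]
```

```bash
python3 d.py .4975 .237 .09 -81
```

```text
pos [0.4914 0.2619 0.2014] rot [-89.63   0.34 -79.93] F [ 0.5 -0.2  0.4] gap 0.9945615007807533 t 2.5
tool d cm [ 2.56 11.14  0.17] roll 0.019
```

Emit:
move_arm:
  steps: "2.57 2 0.2 0.019; 0 2.5 0 0; 0 2.5 0 0; 0 2.5 0 0; 0 1.5 0 0; 0 0 0 0"

```text
t: 3.1
ee_pos: [0.501, 0.231, 0.0943]
tcp_rot: [-89.1, 0.4, -81.5]
force: [0.1, 1.1, -0.3]
finger_gap: 1.001
```

```bash
python3 d.py .4975 .237 .034 -81
```

```text
pos [0.501  0.231  0.0943] rot [-89.06   0.39 -81.54] F [ 0.1  1.1 -0.3] gap 1.0012014240573714 t 3.1
tool d cm [-0.65  6.03 -0.26] roll -0.009
```

Emit:
move_arm:
  steps: "-0.6 0 -0.25 -0.009; 0 1.5 0 0; 0 1.5 0 0; 0 1.5 0 0; 0 1.3 0 0; 0 0 0 0; 0 0 0 0"

```text
t: 3.8
ee_pos: [0.5006, 0.238, 0.0352]
tcp_rot: [-88.7, 0.4, -81.0]
force: [0.1, -0.3, 0.9]
finger_gap: 1.002
```

```bash
python3 d.py .4975 .237 .034 -81
```

```text
pos [0.5006 0.238  0.0352] rot [-88.73   0.44 -81.01] F [ 0.1 -0.3  0.9] gap 1.0021112266274874 t 3.8
tool d cm [ 0.05  0.12 -0.32] roll -0.0
```

Emit:
move_arm:
  steps: "0.05 0.1 -0.3 0; 0 0 0 0; 0 0 0 0; 0 0 0 0; 0 0 0 0; 0 0 0 0; 0 0 0 0; 0 0 0 0"
  hand: 0
  newtons: 40

```text
t: 4.6
ee_pos: [0.4979, 0.2372, 0.0349]
tcp_rot: [-88.6, 0.5, -81.0]
force: [-0.4, -0.2, -2.2]
finger_gap: 0.575
```

```bash
python3 d.py .4975 .237 .2 -81
```

```text
pos [0.4979 0.2372 0.0349] rot [-88.63   0.47 -81.01] F [-0.4 -0.2 -2.2] gap 0.5749927316697707 t 4.6
tool d cm [ 1.000e-02 -1.651e+01 -5.000e-02] roll -0.0
```

Emit:
move_arm:
  steps: "0 -0.5 0 0; 0 -1 0 0; 0 -2 0 0; 0 -2.5 0 0; 0 -2.5 0 0; 0 -2.5 0 0; 0 -2.5 0 0; 0 -2.5 0 0; 0 -1.5 0 0; 0 0 0 0"

```text
t: 5.6
ee_pos: [0.4901, 0.2336, 0.2171]
tcp_rot: [-89.1, 0.4, -81.0]
force: [0.0, 0.7, -4.3]
finger_gap: 0.575
```

```bash
python3 d.py .5724 -.1439 .21 -7.2
```

```text
pos [0.4901 0.2336 0.2171] rot [-89.12   0.37 -81.02] F [ 0.   0.7 -4.3] gap 0.5746645743853894 t 5.6
tool d cm [38.57  0.71  2.24] roll -1.288
```

Emit:
move_arm:
  steps: "2 0 0.19 0; 3.3 0 0.19 0; 3.3 0 0.19 0; 3.3 0 0.19 0; 3.3 0 0.19 0; 3.3 0 0.19 0; 3.3 0 0.19 0; 3.3 0 0.19 0; 3.3 0 0.19 0; 3.3 0 0.19 0; 3.3 0 0.19 0; 2.5 0 0.19 0"

```text
t: 6.8
ee_pos: [0.5644, -0.1434, 0.1939]
tcp_rot: [-90.7, 0.9, -80.6]
force: [0.1, -0.4, -4.0]
finger_gap: 0.574
```

Emit:
move_arm:
  steps: "0 0 0 -0.06; 0 0 0 -0.12; 0 0 0 -0.12; 0 0 0 -0.12; 0 0 0 -0.12; 0 0 0 -0.12; 0 0 0 -0.12; 0 0 0 -0.12; 0 0 0 -0.12; 0 0 0 -0.12; 0 0 0 -0.1; 0 0 0 0"

```text
t: 8.0
ee_pos: [0.5529, -0.1449, 0.1684]
tcp_rot: [-88.9, 3.1, -7.0]
force: [-0.4, 1.2, -4.3]
finger_gap: 0.581
```

```bash
python3 d.py .5724 -.1439 .15 -7.2
```

```text
pos [ 0.5529 -0.1449  0.1684] rot [-88.95   3.06  -7.04] F [-0.4  1.2 -4.3] gap 0.5814574652147542 t 8.0
tool d cm [1.92 1.84 0.33] roll 0.003
```

Emit:
move_arm:
  steps: "0 0 0 0; 0 0 0 0; 0 0 0 0; 0 0 0 0"

```text
t: 8.4
ee_pos: [0.5515, -0.1444, 0.1655]
tcp_rot: [-88.9, 3.3, -7.3]
force: [-0.7, 0.1, -4.7]
finger_gap: 0.575
```

Emit:
move_arm:
  steps: "0.5 0.2 0.08 0; 0.5 0.2 0.08 0; 0.5 0.2 0.08 0; 0.5 0.2 0.08 0; 0 0 0 0"

```text
t: 8.9
ee_pos: [0.5737, -0.1436, 0.156]
tcp_rot: [-88.9, 3.2, -7.4]
force: [-0.6, -0.1, -4.0]
finger_gap: 0.579
```

```bash
python3 d.py .5724 -.1439 .15 -7.2; python3 -c "
from rig import robot;print(robot.get_obs())"
```

```text
pos [ 0.5737 -0.1436  0.156 ] rot [-88.93   3.24  -7.39] F [-0.6 -0.1 -4. ] gap 0.5787992383196723 t 8.9
tool d cm [-0.12  0.6  -0.04] roll -0.003
{'t': 8.9, 'joints': array([-19.41640626,   6.33714191, 105.43482744,   0.39779021,
        71.61704971, -12.12879131]), 'dq': array([-0.05304617,  0.05508905, -0.02998098, -0.1372549 ,  0.56959541,
        0.02002407]), 'joint_torque': array([ 2.24886060e-02, -4.17301869e+01, -3.65434206e+01,  5.18904836e-02,
        1.54231153e-01,  1.10045788e-02]), 'ee_pos': array([ 0.57365057, -0.1436168 ,  0.15599647]), 'tcp_rot': array([-88.92532163,   3.23593523,  -7.39387601]), 'force': array([-0.64365993, -0.14719081, -3.97936362]), 'ft_torque': array([-0.02022851, -0.08937007,  0.03603526]), 'finger_gap': 0.5787992383196723}
```

Emit:
move_arm:
  steps: "0 1 0 0; 0 1 0 0; 0 0.8 0 0; 0 0.6 0 0; 0 0 0 0"
  newtons: 30

```text
t: 9.4
ee_pos: [0.5707, -0.1423, 0.1177]
tcp_rot: [-88.9, 3.4, -7.4]
force: [-0.4, 0.5, -4.5]
finger_gap: 0.577
```

```bash
python3 d.py .5724 -.1439 .112 -7.2
```

```text
pos [ 0.5707 -0.1423  0.1177] rot [-88.9    3.4   -7.39] F [-0.4  0.5 -4.5] gap 0.5765004045409772 t 9.4
tool d cm [ 0.19  0.57 -0.13] roll -0.003
```

Emit:
move_arm:
  steps: "0.2 0.15 -0.1 0; 0 0.15 0 0; 0 0.15 0 0; 0 0.1 0 0"

```text
t: 9.8
ee_pos: [0.5729, -0.1438, 0.1123]
tcp_rot: [-88.9, 3.3, -7.4]
force: [-0.2, 0.0, -4.4]
finger_gap: 0.578
```

Emit:
move_arm:
  steps: "0 0.1 0 0; 0 0.1 0 0"

```text
t: 10.0
ee_pos: [0.5731, -0.1439, 0.1107]
tcp_rot: [-88.9, 3.3, -7.4]
force: [0.2, 0.5, -4.6]
finger_gap: 0.575
```

Emit:
move_arm:
  steps: "0 0.1 0 0; 0 0.1 0 0"

```text
t: 10.2
ee_pos: [0.5732, -0.1438, 0.1096]
tcp_rot: [-88.9, 3.2, -7.4]
force: [-3.0, 2.1, 1.3]
finger_gap: 0.577
```

Emit:
move_arm:
  steps: "0 0.1 0 0; 0 0.1 0 0"

```text
t: 10.4
ee_pos: [0.5734, -0.1437, 0.1093]
tcp_rot: [-88.9, 3.2, -7.4]
force: [-3.9, 2.1, 1.9]
finger_gap: 0.576
```

Emit:
move_arm:
  steps: "0 0.1 0 0; 0 0.1 0 0"

```text
t: 10.6
ee_pos: [0.5736, -0.1436, 0.1087]
tcp_rot: [-89.0, 3.2, -7.4]
force: [-4.4, 1.8, 5.1]
finger_gap: 0.577
```

Emit:
move_arm:
  steps: "0 0.1 0 0; 0 0.1 0 0; 0 0.1 0 0"
  newtons: 20

```text
t: 10.9
ee_pos: [0.5738, -0.1434, 0.1079]
tcp_rot: [-89.0, 3.2, -7.4]
force: [-6.4, 2.7, 9.1]
finger_gap: 0.578
```

Emit:
move_arm:
  steps: "0 0.1 0 0; 0 0.1 0 0; 0 0.1 0 0"

```text
t: 11.2
ee_pos: [0.5739, -0.1434, 0.108]
tcp_rot: [-89.0, 3.2, -7.4]
force: [-6.3, 2.8, 7.9]
finger_gap: 0.577
```

Emit:
move_arm:
  steps: "0 0 0 0; 0 0 0 0; 0 0 0 0; 0 0 0 0"
  hand: 5.3

```text
t: 11.6
ee_pos: [0.5739, -0.1438, 0.1069]
tcp_rot: [-89.0, 3.2, -7.4]
force: [-1.7, 0.5, 2.3]
finger_gap: 0.617
```

Emit:
move_arm:
  steps: "0 0 0 0; 0 0 0 0; 0 0 0 0; 0 0 0 0; 0 0 0 0"
  hand: 7

```text
t: 12.1
ee_pos: [0.5755, -0.1445, 0.1071]
tcp_rot: [-89.0, 2.9, -7.4]
force: [-0.4, 0.1, -0.0]
finger_gap: 0.823
```

```bash
cat > snap.py <<'E'
import sys,cv2,pickle
from rig import robot
o=robot.get_obs();o0=o;f=robot.grab_frame(sys.argv[1]);pickle.dump((o,f),open(sys.argv[2]+".pkl","wb"))
i=f["image"][:,:,::-1]
if len(sys.argv)>3:
    x0,y0,x1,y1,s=map(int,sys.argv[3:]);i=cv2.resize(i[y0:y1,x0:x1],None,fx=s,fy=s,interpolation=cv2.INTER_CUBIC)
cv2.imwrite(f"pics/{sys.argv[2]}.png",i)
E
python3 snap.py side s2 200 130 400 280 4
```

```text
(no output)
```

View pics/s2.png

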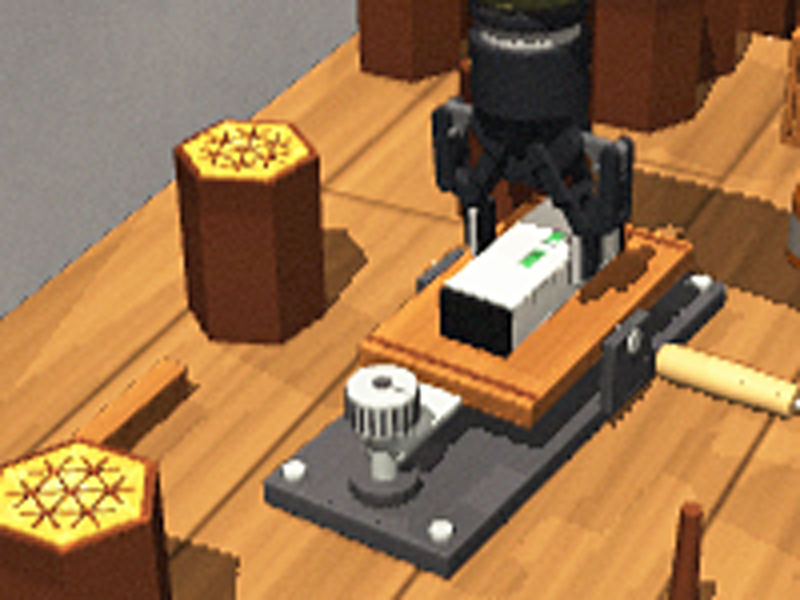

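```bash
python3 - <<'E'
from tri import *
f=fs["scene"];M=P("scene")
def onz(n,u,v,z):
    M=P(n);A=np.c_[M[:,0],M[:,1],-np.array([u,v,1.])];s=np.linalg.solve(A,-(M[:,2]*z+M[:,3]));return s[:2]
print(onz("scene",312,304,.13),onz("side",219,255,.13))
E
python3 d.py .595 .031 .2 -40
```

```text
[0.67385266 0.23734094] [0.66731954 0.23855083]
pos [ 0.5755 -0.1445  0.1071] rot [-89.02   2.93  -7.38] F [ 0.  -0.  -0.2] gap 0.82055810491139 t 12.15
tool d cm [-0.32 -9.29 17.65] roll 0.569
```

Emit:
move_arm:
  steps: "0 -0.5 0 0; 0 -1 0 0; 0 -2 0 0; 0 -2 0 0; 0 -2 0 0; 0 -1 0 0; 0 0 0 0"

```text
t: 12.85
ee_pos: [0.5802, -0.1467, 0.1988]
tcp_rot: [-89.0, 2.8, -7.4]
force: [0.5, -1.3, 0.3]
finger_gap: 0.822
```

```bash
python3 d.py .595 .031 .17 -40
```

```text
pos [ 0.5802 -0.1467  0.1988] rot [-89.05   2.82  -7.38] F [ 0.5 -1.3  0.3] gap 0.8219197672611566 t 12.85
tool d cm [-0.82  2.88 17.81] roll 0.569
```

Emit:
move_arm:
  steps: "-0.1 0 1.2 0; -0.1 0 2 0; -0.1 0 2 0; -0.1 0 2 0; -0.1 0 2 0; -0.1 0 2 0; -0.1 0 2 0; -0.1 0 2 0; 0 0 1.6 0; 0 0 1 0; 0 0 0 0"
  hand: 8.54

```text
t: 13.95
ee_pos: [0.5888, 0.0453, 0.19]
tcp_rot: [-88.9, 4.0, -7.3]
force: [-0.1, -0.5, 0.2]
finger_gap: 1.001
```

Emit:
move_arm:
  steps: "0 0 0 0.04; 0 0 0 0.06; 0 0 0 0.06; 0 0 0 0.06; 0 0 0 0.06; 0 0 0 0.06; 0 0 0 0.06; 0 0 0 0.06; 0 0 0 0.06; 0 0 0 0.05; 0 0 0 0"

```text
t: 15.05
ee_pos: [0.5877, 0.0386, 0.1869]
tcp_rot: [-91.7, 4.0, -41.9]
force: [-0.3, 0.5, 0.6]
finger_gap: 0.999
```

```bash
python3 d.py .595 .031 .15 -40;python3 snap.py wrist w3
```

```text
pos [0.5877 0.0386 0.1869] rot [-91.71   3.97 -41.86] F [-0.3  0.5  0.6] gap 0.9987579337761513 t 15.05
tool d cm [ 1.05  3.69 -0.08] roll -0.032
```

View pics/w3.png

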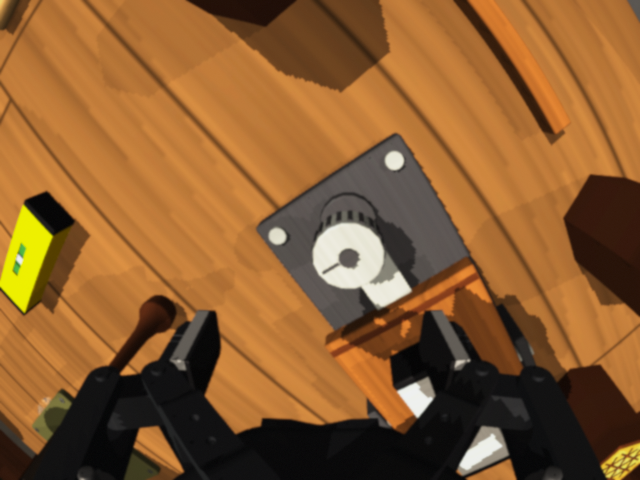

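```bash
python3 - <<'E'
import pickle;from wr import *
o,f=pickle.load(open("w3.pkl","rb"))
print(ray(o,f,349,257,.098),ray(o,f,313,257,.098),ray(o,f,385,257,.098))
E
python3 d.py .595 .031 .13 -40
```

```text
[0.5948946  0.02994939 0.098     ] [0.57840432 0.04389881 0.098     ] [0.61135044 0.01593263 0.098     ]
pos [0.5877 0.0386 0.1868] rot [-91.71   3.97 -41.81] F [-0.2  0.4  0.3] gap 0.9970009318985102 t 15.1
tool d cm [ 1.05  5.68 -0.08] roll -0.032
```

Emit:
move_arm:
  steps: "0.5 0.7 0 0; 0.5 0.7 0 0; 0.3 0.7 0 0; 0 0.7 0 0; 0 0.7 0 0; 0 0.7 0 0; 0 0.7 0 0; 0 0.7 0 0; 0 0 0 0"

```text
t: 16.0
ee_pos: [0.5927, 0.0299, 0.123]
tcp_rot: [-91.8, 4.1, -41.7]
force: [-0.5, 0.7, 0.6]
finger_gap: 0.996
```

```bash
python3 d.py .595 .031 .096 -40
```

```text
pos [0.5927 0.0299 0.123 ] rot [-91.83   4.12 -41.72] F [-0.5  0.7  0.6] gap 0.9958089573101491 t 16.0
tool d cm [0.1  2.7  0.23] roll -0.03
```

Emit:
move_arm:
  steps: "0.15 0.5 0.15 0; 0.05 0.5 0.1 0; 0.05 0.5 0.1 0; 0 0.5 0 0; 0 0.4 0 0; 0 0 0 0"

```text
t: 16.6
ee_pos: [0.5959, 0.0318, 0.0974]
tcp_rot: [-91.8, 4.1, -41.7]
force: [-0.1, 0.4, 0.7]
finger_gap: 1.002
```

```bash
python3 d.py .595 .031 .096 -40
```

```text
pos [0.5959 0.0318 0.0974] rot [-91.78   4.05 -41.7 ] F [-0.1  0.4  0.7] gap 1.001620110893039 t 16.6
tool d cm [-0.02  0.14 -0.12] roll -0.03
```

Centred well; close on the knob.

Emit:
move_arm:
  steps: "0 0.1 -0.1 0; 0 0 0 0; 0 0 0 0; 0 0 0 0; 0 0 0 0; 0 0 0 0; 0 0 0 0; 0 0 0 0"
  hand: 0
  newtons: 40

```text
t: 17.4
ee_pos: [0.596, 0.0304, 0.0972]
tcp_rot: [-91.7, 3.8, -41.7]
force: [-0.7, -0.5, 1.4]
finger_gap: 0.503
```

Emit:
move_arm:
  steps: "0 0 0 -0.04; 0 0 0 -0.05; 0 0 0 -0.05; 0 0 0 -0.05; 0 0 0 -0.05; 0 0 0 -0.05; 0 0 0 0"

```text
t: 18.1
ee_pos: [0.5961, 0.0303, 0.0972]
tcp_rot: [-90.5, 4.1, -24.5]
force: [-2.4, 0.6, 0.0]
finger_gap: 0.506
```

```bash
python3 d.py .595 .031 .096 -40;python3 -c "
from rig import robot;print(robot.get_obs()['ft_torque'])"; python3 snap.py side s3 
```

```text
pos [0.5961 0.0303 0.0972] rot [-90.52   4.12 -24.52] F [-2.4  0.6  0. ] gap 0.5057952836240754 t 18.1
tool d cm [-0.12  0.12  0.02] roll 0.27
[-0.34664109 -0.44872314  0.06533619]
```

Emit:
move_arm:
  steps: "0 0 0 -0.05; 0 0 0 -0.05; 0 0 0 -0.05; 0 0 0 -0.05; 0 0 0 -0.05; 0 0 0 -0.05; 0 0 0 -0.05; 0 0 0 -0.05; 0 0 0 0; 0 0 0 0"

```text
t: 19.15
ee_pos: [0.5961, 0.0303, 0.0972]
tcp_rot: [-88.8, 3.9, -1.5]
force: [-0.8, -0.1, 0.1]
finger_gap: 0.508
```

```bash
python3 - <<'E'
from rig import robot
import cv2,pickle,numpy as np
o=robot.get_obs();print(o["tcp_rot"],o["ft_torque"])
a=[]
for n,(x0,y0,x1,y1) in dict(scene=(235,180,335,270),side=(285,160,385,250),wrist=(240,200,640,480)).items():
    f=robot.grab_frame(n);i=f["image"][y0:y1,x0:x1,::-1];a.append(cv2.resize(i,(400,290),interpolation=cv2.INTER_CUBIC))
a.append(a[0]*0)
cv2.imwrite("pics/m1.png",np.vstack([np.hstack(a[:2]),np.hstack(a[2:])]))
E
```

```text
[-88.82190174   3.93644044  -1.4996786 ] [-0.23050431 -0.43368013  0.1500239 ]
```

View pics/m1.png

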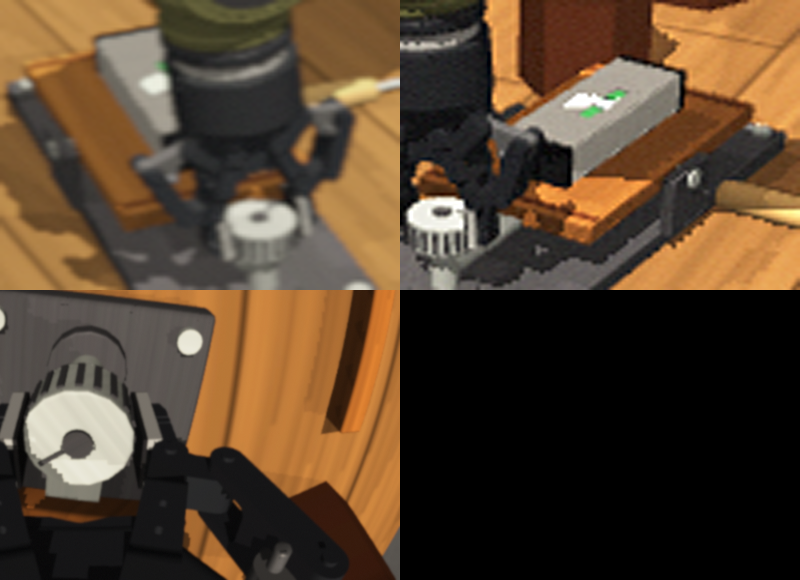

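```bash
cat > vial.py <<'E'
import cv2,numpy as np,sys
from rig import robot
from tri import P
f=robot.grab_frame("side");im=cv2.cvtColor(f["image"],cv2.COLOR_RGB2HSV);rgb=f["image"]
M=P("side")
def px(x,y,z): q=M@[x,y,z,1];return q[:2]/q[2]
c=px(.573,-.144,.108);print("centre",c.round(1))
x0,y0=int(c[0])-13,int(c[1])-11
for y in range(y0,y0+22):
    print(y,' '.join('%02x%02x%02x'%tuple(rgb[y,x]) for x in range(x0,x0+28)))
print(x0)
for t in(-25,-7.5,0,7.5,25):
    a=np.radians(82.6);print(t,px(.573+np.cos(a)*t/1e3-.006*.99,-.144+np.sin(a)*t/1e3+.0008,.108).round(1))
E
python3 vial.py
```

```text
centre [333.6 190.9]
179 452415 592a19 65321e 5e2f19 5d301a 5c2914 5f3019 5d2e1a 5d2d1b 5d2a19 5e2c19 592618 572811 5c2816 80401f 582415 572819 7f604d aca397 b4afa2 aba399 a59c8e a19a91 736d65 4d4941 252425 130709 241812
180 412212 582916 5f2d1a 5d2b19 61321e 612e1d 63321c 582914 602b19 5f2c1c 572b19 582a19 6e3217 ad592a e78639 d77830 ac9178 ada597 b4ada0 b1a79a b2aa9d b1ab9c b4ab9b aaa092 a7a193 a59d90 6f6a61 736e66
181 40200f 613224 5d2b14 5b2d1a 5c2819 5b2f1d 5d2919 5a2e18 592c16 592e19 562d20 aa5a28 be6931 bc602b bb7c56 bea691 b3ac9b b3ad9f b2a99b b1a99a aea799 aea79a b3aa9d b4aa9e b2aa9c b2ad9d aaa295 a9a299
182 422013 582815 643320 5e2c1d 5f2b1c 5c2b18 5d2f19 572815 592b1c 50291b ffb04a fa9f48 fca245 dc9e6b aea297 b0aa9d b1a99a b0a69b b2a89b b1a89d b1a89b b4ac9d b4ac9b b1ac9d b0a99d b4aa9b afa59a b5aca0
183 422113 62311c 5f2e1b 5e2c1a 5a2b18 5c2d19 5c301d 5a2a19 5a2a16 894c1c c26f2f b06222 c07f53 b5a595 aea79c aea599 b1a99b b3a99e b3a89e b0a799 b1a89c afa699 b0a89c b2aa9c b0a69a b2a79c b0a99b b3a99c
184 462113 612e1c 572810 5e2d1f 5c2b18 5b2a19 5b2c1c 6c3c1d 82481e 89471d 8f5d3
[... 2712 characters left out ...]
d 7a766b
198 b1ab9b b3a99d b0a799 b3ab9b b0a59a b2a99a b3a99d b1a79c b2a99b aea49a aca498 aaa196 afa69a ada797 b0a89b b7aca0 99958a a69c91 857c72 7e746c 807871 7d786e 807972 79776d 777569 7d766f 7d786f 79776a
199 b7ad9f b5ac9f b2aa99 b5ad9e aea699 ada69a b4aa9d aea699 ada696 b0a89a ada898 b1a89a ada799 aba296 b3aa9f 9b9487 948e86 817a70 847c72 807a6e 79726b 827c71 7e786c 7e7770 80786e 7a766b 7d786f 7f7d73
200 857e74 b7ae9e aea69c b3ab9c b3ac9e aca89a b5a9a0 ada897 b0aa9b b0a798 afa699 b4aa9c afa79b b4ae9e 9d9588 867e72 7b786f 7f786e 7c786e 827c6f 7d776b 807b72 7f7b70 78756a 7a746a 7a796e 9a958d 523e2c
320
-25 [340.4 187.5]
-7.5 [337.  190.3]
0 [335.5 191.5]
7.5 [334.  192.7]
25 [330.5 195.6]
```

Emit:
move_arm:
  steps: "0 0 0 0; 0 0 0 0; 0 0 0 0; 0 0 0 0; 0 0 0 0"
  hand: 8.54

```text
t: 19.85
ee_pos: [0.596, 0.0306, 0.0973]
tcp_rot: [-88.8, 4.0, -1.6]
force: [-0.6, 0.4, -0.3]
finger_gap: 1.002
```

Emit:
move_arm:
  steps: "0 -0.5 0 0; 0 -2 0 0; 0 -3 0 0; 0 -3 0 0; 0 -3 0 0; 0 -1 -1 0; 0 0 -2 0; 0 0 -3 0; 0 0 -3 0; 0 0 -3 0; 0 0 -2 0; 0 0 0 0"

```text
t: 21.05
ee_pos: [0.5985, -0.12, 0.2215]
tcp_rot: [-88.8, 4.3, -1.5]
force: [-0.4, 0.9, -0.4]
finger_gap: 1.0
```

```bash
python3 d.py .574 -.144 .2 -7.4; python3 snap.py wrist w4 240 140 440 290 4
```

```text
pos [ 0.5985 -0.12    0.2215] rot [-88.8    4.28  -1.52] F [-0.4  0.9 -0.4] gap 1.0002658173798458 t 21.05
tool d cm [-2.38  2.15 -2.46] roll 0.103
```

View pics/w4.png

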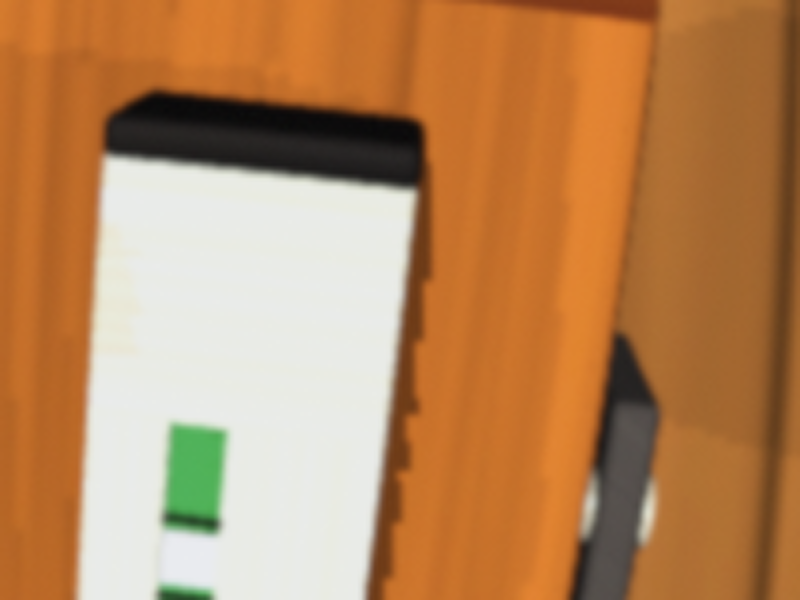

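```bash
python3 - <<'E'
import pickle;from wr import *
o,f=pickle.load(open("w4.pkl","rb"));im=f["image"]
for v in range(242,325):
    u=round(287.5-(v-270)*0.065); p=im[v,u-1:u+3].mean(0).astype(int); print(v,u,p,ray(o,f,u,v,.108)[:2].round(4)) if v%1==0 else 0
E
```

```text
242 289 [233 235 233] [ 0.5688 -0.1157]
243 289 [233 235 233] [ 0.5687 -0.1164]
244 289 [231 234 230] [ 0.5687 -0.1171]
245 289 [218 229 213] [ 0.5686 -0.1178]
246 289 [170 210 169] [ 0.5686 -0.1185]
247 289 [114 189 118] [ 0.5686 -0.1192]
248 289 [ 86 179  94] [ 0.5685 -0.1199]
249 289 [ 81 178  90] [ 0.5685 -0.1206]
250 289 [ 80 178  89] [ 0.5684 -0.1214]
251 289 [ 80 178  90] [ 0.5684 -0.1221]
252 289 [ 80 178  90] [ 0.5684 -0.1228]
253 289 [ 80 178  90] [ 0.5683 -0.1235]
254 289 [ 80 178  90] [ 0.5683 -0.1242]
255 288 [ 80 177  90] [ 0.5676 -0.1249]
256 288 [ 80 178  90] [ 0.5675 -0.1257]
257 288 [ 80 178  90] [ 0.5675 -0.1264]
258 288 [ 80 178  90] [ 0.5674 -0.1271]
259 288 [ 80 178  90] [ 0.5674 -0.1278]
260 288 [ 80 178  90] [ 0.5674 -0.1286]
261 288 [ 80 178  90] [ 0.5673 -0.1293]
262 288 [ 80 178  90] [ 0.5673 -0.13  ]
263 288 [ 80 177  90] [ 0.5672 -0.1308]
264 288 [ 80 178  90] [ 0.5672 -0.1315]
265 288 [ 80 178  89] [ 0.5672 -0.1322]
266 288 [ 79 177  88] [ 0.5671 -0.133 ]
267 288 [ 76 169  84] [ 0.5671 -0.1337]
268 288 [ 65 144  72] [ 0.567  -0.1345]
269 288 [ 50 101  53
[... 1510 characters left out ...]
9] [ 0.563  -0.1649]
308 285 [ 84 175  90] [ 0.5629 -0.1657]
309 285 [103 167 101] [ 0.5629 -0.1665]
310 285 [145 165 134] [ 0.5628 -0.1674]
311 285 [192 194 183] [ 0.5628 -0.1682]
312 285 [223 225 220] [ 0.5627 -0.169 ]
313 285 [231 233 230] [ 0.5626 -0.1699]
314 285 [233 235 231] [ 0.5626 -0.1707]
315 285 [233 235 230] [ 0.5625 -0.1715]
316 285 [233 235 231] [ 0.5625 -0.1724]
317 284 [233 235 231] [ 0.5617 -0.1732]
318 284 [233 235 229] [ 0.5616 -0.1741]
319 284 [233 235 228] [ 0.5616 -0.1749]
320 284 [232 234 227] [ 0.5615 -0.1758]
321 284 [229 231 221] [ 0.5614 -0.1766]
322 284 [217 217 205] [ 0.5614 -0.1775]
323 284 [202 201 187] [ 0.5613 -0.1784]
324 284 [197 194 182] [ 0.5613 -0.1792]
```

Emit:
move_arm:
  steps: "-0.8 0.3 -0.8 0; -0.8 0.5 -0.8 0; -0.5 0.5 -0.6 0; -0.1 0.5 0 0; 0 0.5 0 0; 0 0.5 0 0; 0 0.5 0 0; 0 0.5 0 0; 0 0.5 0 0; 0 0.5 0 0; 0 0 0 0"
  hand: 0

```text
t: 22.2
ee_pos: [0.5691, -0.1372, 0.1684]
tcp_rot: [-88.6, 4.5, -1.2]
force: [-1.4, 0.4, 0.1]
finger_gap: 0.004
```

```bash
python3 d.py .574 -.144 .140 -1.5
```

```text
pos [ 0.5691 -0.1372  0.1684] rot [-88.65   4.48  -1.21] F [-1.4  0.4  0.1] gap 0.00447776693862473 t 22.2
tool d cm [ 0.51  2.84 -0.67] roll 0.005
```

Emit:
move_arm:
  steps: "0.3 0.4 -0.3 0; 0.3 0.5 -0.3 0; 0.2 0.5 -0.2 0; 0 0.5 0 0; 0 0.4 0 0; 0 0.2 0 0; 0 0 0 0"

```text
t: 22.9
ee_pos: [0.5758, -0.1458, 0.1404]
tcp_rot: [-88.7, 4.5, -1.2]
force: [0.5, 0.6, 1.1]
finger_gap: 0.003
```

Emit:
move_arm:
  steps: "0 0.15 0 0; 0 0.15 0 0; 0 0.1 0 0"

```text
t: 23.2
ee_pos: [0.5757, -0.1456, 0.1368]
tcp_rot: [-88.7, 4.4, -1.2]
force: [-0.2, -0.3, 0.6]
finger_gap: 0.002
```

Emit:
move_arm:
  steps: "0 0.1 0 0; 0 0.1 0 0"

```text
t: 23.4
ee_pos: [0.5757, -0.1455, 0.1349]
tcp_rot: [-88.7, 4.4, -1.2]
force: [1.0, 1.5, -0.5]
finger_gap: -0.002
```

Emit:
move_arm:
  steps: "0 0.1 0 0; 0 0.1 0 0"

```text
t: 23.6
ee_pos: [0.5758, -0.1455, 0.1333]
tcp_rot: [-88.7, 4.3, -1.2]
force: [-1.2, 0.5, 5.2]
finger_gap: -0.001
```

Emit:
move_arm:
  steps: "0 0.1 0 0"

```text
t: 23.7
ee_pos: [0.5758, -0.1455, 0.1332]
tcp_rot: [-88.7, 4.3, -1.2]
force: [-2.2, 0.9, 7.1]
finger_gap: 0.002
```

Emit:
move_arm:
  steps: "0 0.1 0 0"

```text
t: 23.8
ee_pos: [0.5758, -0.1455, 0.1333]
tcp_rot: [-88.7, 4.4, -1.2]
force: [-2.2, 1.2, 5.8]
finger_gap: -0.0
```

Emit:
move_arm:
  steps: "0 0.15 0 0; 0 0.17 0 0; 0 0.17 0 0; 0 0.17 0 0"

```text
t: 24.2
ee_pos: [0.5759, -0.1455, 0.1332]
tcp_rot: [-88.7, 4.4, -1.2]
force: [-3.9, 1.0, 8.0]
finger_gap: 0.002
```

```bash
python3 - <<'E'
from rig import robot
import cv2,numpy as np
F=[]
for k in range(30):   # watch settle for 1.5 s
    f=robot.grab_frame("side" if k<29 else "wrist");o=robot.get_obs();F.append(o["force"])
print(np.round(F[::4],1),np.mean(F[-10:],0),o["ee_pos"],o["t"])
a=robot.grab_frame("scene")["image"][180:270,235:335,::-1];b=robot.grab_frame("side")["image"][150:240,285:385,::-1]
r=lambda i:cv2.resize(i,(400,360),interpolation=cv2.INTER_CUBIC)
cv2.imwrite("pics/m2.png",np.hstack([r(a),r(b)]));cv2.imwrite("pics/w5.png",f["image"][:,:,::-1])
E
```

```text
[[-4.1  0.7  7.3]
 [-4.7  1.3  7.8]
 [-3.8  1.3  7.2]
 [-3.2  1.6  8.1]
 [-3.1  2.5  8.2]
 [-3.6  0.1  8.1]
 [-3.8  0.7  8.1]
 [-3.8  1.8  8.3]] [-3.78399635  1.09406703  8.05285999] [ 0.57589083 -0.14553005  0.13320827] 25.7
```

View pics/w5.png

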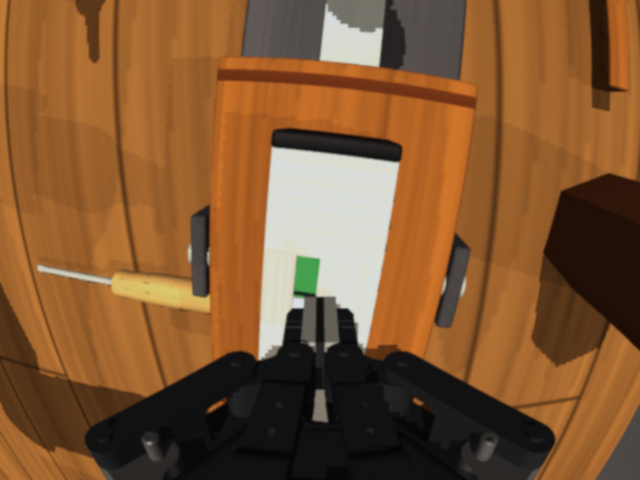

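View pics/m2.png

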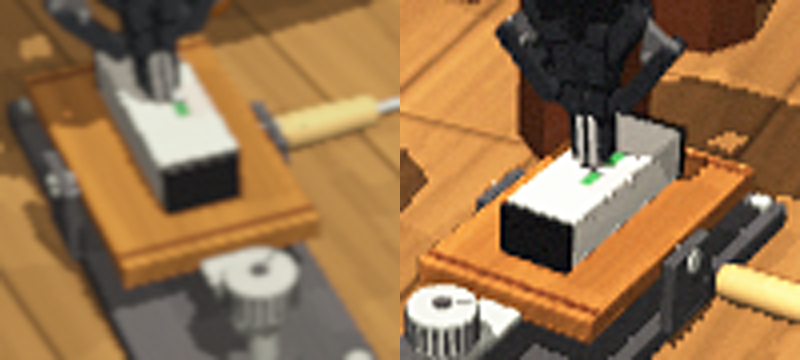

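Emit:
move_arm:
  steps: "0 0.2 0 0; 0 0.21 0 0"

```text
t: 26.0
ee_pos: [0.5759, -0.1455, 0.1331]
tcp_rot: [-88.7, 4.4, -1.2]
force: [-3.9, 1.6, 10.6]
finger_gap: 0.0
```

```bash
python3 - <<'E'
from rig import robot
import numpy as np
F=[]
for k in range(14):
    robot.grab_frame("side");o=robot.get_obs();F.append(o["force"])
print(np.round(F[::3],1),np.mean(F[-8:],0),o["ee_pos"],o["t"])
if 6<np.mean(F[-8:],0)[2]<16: print(robot.hand_in())
E
```

```text
[[-3.3  1.   9.5]
 [-3.9  1.3 10. ]
 [-4.8  1.5 10. ]
 [-4.   1.5  9.5]
 [-4.9  1.   9.2]] [-4.63465328  1.46989668  9.90380408] [ 0.57592457 -0.14553808  0.133183  ] 26.7
the job is handed in; nothing more can be done
None
```

I set the aluminium level on the middle of the board, let go of it, and turned the knob about 0.70 rad counter-clockwise. I handed the job in while pressing the level's top with about 10 N, at 26.7 s. No verdict was reported.

- **Bubble:** measured in the wrist picture after letting go of the knob and before pressing, it sat about 0.1 to 0.3 mm from the middle of its marks (2.4 mm allowed). While pressing, the fingers cover the vial, so I could not read the bubble again under load.
- **Press:** the downward force held steady at 9.9 N before hand-in. The tool tilted by about 4.5° during the moves, which adds roughly 4.6 N sideways. The arm's height stayed steady to about 0.1 mm.
- **Placing:** the level lies within a few millimetres of the board's middle and along its length. The last pictures show it upright on the board, the knob free, and nothing visibly disturbed. I checked the bystanders only by eye.

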